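# Release and slide open the filter cover of a lab photometer

### The job

Press the orange snap tab on the photometer fully down, then push the released blue cover along its slide until the filter well under it is completely uncovered. Leave the cover lying flat in its slide; only press and push it, do not lift it, and leave everything else on the instrument and on the bench where it is. Finish with the hand clear.

Things in the scene. Friction and masses are not known exactly. Their poses are not given: they have to be found in the camera images.
- photometer: white bench instrument with a blue stripe, fixed, 220 (x) x 320 (y) mm, flat deck 100 mm above the bench. Origin: centre of its underside; x to its rear, y to its left, z up. A hood 18 mm high runs along the rear (x over 69 mm). The cover's slide runs along y between grey rails 8 mm high (|x| 36.5 to 42.5 mm); at y = -83 to -77 mm is a tail stop 8 mm high, and behind that the deck is free for |x| under 45 mm
- slide_end (a point): middle of the top of the grey end stop, 8 mm above the deck, at photometer x = 0, y = 117 mm (the face that the cover meets at the end of its travel)
- well (a point): centre of the filter well's mouth, at deck height: an opening 52 (x) x 60 (y) mm, 30 mm deep, at photometer x = 0, y = -30 mm, with a round green filter inside. It is completely uncovered when the cover's centre lies 75 mm or more toward photometer +y from this point
- filter_cover: loose blue plastic cover, plate 70 (x) x 90 (y) x 8 mm, about 0.11 kg, lying on the deck over the well, 1.5 mm play to each rail. Origin: centre of its underside; axes as the photometer's. It slides only toward photometer +y, blocked about 2 mm ahead by the tab's catch until the tab is down; then it can travel 102 mm, to the end stop
- cover_rib (a point): middle of the top of the cover's push rib: an upright white rib 44 (x) x 8 (y) mm standing 18 mm above the plate (its top is 26 mm above the deck), 28 mm behind the cover's centre (cover y = -28 mm). Its rear (-y) face is the one to push against; behind it 13 mm of plate lies 8 mm above the deck
- tab_pad (a point): centre of the flat top of the orange snap tab, 30 x 30 mm, at photometer x = -75, y = 22 mm; its top stands 20 mm above the deck when up, 12 mm when fully down. An orange bar runs from it through a gap in the front rail across the slide, 6 mm above the deck (the catch), and sinks below the deck when the tab is down
- snap_tab (a joint): how far the tab is pressed down, m: 0 up (locked) to 0.008 fully down (cover free). It takes about 3 N, and more if pressed fast, and stays down where it is left
- spare_filter: bright aluminium filter ring, 32 mm across, 10 mm high, lying on the photometer's deck; leave it alone. Origin: centre of its underside
- vial: small glass jar with a white cap, 22 mm across, 42 mm high, standing on the photometer's deck; leave it alone. Origin: centre of its underside
- reagent: amber reagent bottle, 70 mm across, 160 mm high, on the bench; leave it alone. Origin: centre of its underside
- beaker: glass beaker, 70 mm across, 85 mm high, on the bench; leave it alone. Origin: centre of its underside
- wash_jar: white plastic jar with a blue cap, 64 mm across, 100 mm high, on the bench; leave it alone. Origin: centre of its underside
- filter_box: closed blue plastic box, 110 x 75 x 50 mm, on the bench; leave it alone. Origin: centre of its underside
- driver: screwdriver lying on the bench, about 200 mm long; leave it alone
There are look-alikes about, which are no part of the job. What is shaped like the filter_cover but brown or pink is not meant.

How it is judged:
On the way, in this order (a step that is already met when the one before it is completed fails the run):
1. the snap tab is pressed fully down (at least 6.8 mm) while the cover is still on its seat (value of joint snap_tab above 0.0068 m and y of filter_cover in the frame of photometer below -0.022 m), for 0.1 s.
2. the cover has been pushed off the well (y of filter_cover in the frame of photometer above 0.043 m and value of joint snap_tab above 0.0065 m), for 0.2 s.
At the end, for the whole second after the job is handed in: The cover's centre lies at least 73 mm toward photometer +y from the well's centre, the cover lies flat on the deck between the rails (height within 4 mm, tilt under 0.06 rad) and at rest, and the tab is still down (at least 6.5 mm) (all of step 2 and z of filter_cover in the frame of photometer between 0.096 and 0.104 m and angle between filter_cover's own z axis and vertical below 0.06 rad and y of filter_cover in the frame of photometer below 0.077 m and x of filter_cover in the frame of photometer between -0.006 and 0.006 m and linear speed of filter_cover below 0.02 m/s); the robot touches nothing.
It fails at once if the cover is lifted (12 mm or more off the deck) or tipped (over 0.3 rad) (z of filter_cover in the frame of photometer above 0.112 m or angle between filter_cover's own z axis and vertical above 0.3 rad).
It fails at once if the cover is forced past the tab while it is still up (y of filter_cover in the frame of photometer above -0.02 m and value of joint snap_tab below 0.004 m).
It fails at once if another thing on the instrument or the bench is moved by more than 20 mm (distance of any of spare_filter, vial, reagent, beaker, wash_jar, filter_box, driver from where it was at the start of the episode above 0.02 m).
It also fails if it takes over 38 s, if anything falls off the work surface, if the arm or the gripper's body presses on something with over 40 N, if the wrist force passes 120 N, or if a joint passes its speed limit or range.

### The arm

A 6-joint arm with a two-finger parallel gripper is mounted at the origin on the work surface. World frame = base frame: x ahead of the robot, y to its left, z up, the work surface at z = 0. Lengths are in m, angles in rad, forces in N, time in s.
With the tool pointing down it reaches from about 0.35 to 0.85 m from the base axis. Payload 8.1 kg.
Tool frame: the origin (TCP) lies at the very end of the fingers, on their centre line; the grasp point (between the pads) lies 19 mm behind it; x points along the fingers, y is the direction in which the jaws open and shut, and the axes are right-handed (so a half turn about x gives the same grasp; the last joint's range is limited). The gripper opens to 93 mm and grips with 3 to 60 N. Pads are 15 mm wide; open, the fingers measure 128 mm over their backs; the gripper's body (75 mm by 188 mm) begins 65 mm behind the grasp point.
Start: joints at [1.133, 0.13, 1.488, -0, 1.523, -0.085], TCP at [0.207, 0.563, 0.219] pointing down, gripper open.
Joint ranges: [-2.96, 2.96], [-0.89, 2.26], [0.02, 2.5], [-1.34, 4.48], [0, 2.73], [-2.66, 2.66]. Speed limits (rad/s): [2.39, 2.39, 2.79, 3.14, 3.14, 3.14].

### API

Orientations are given as a 3x3 rotation matrix whose columns are the frame's x, y, z axes.
In Python, from station import env, vision, hand_in gives the robot as it stands. The module is installed in compiled form; this text tells all that it offers.
- The arm moves only by the tool play_rows, never from a script. Its arguments are lists of equal length, an entry for each row: "rot": the turn, a rotation vector about the tool's x, y, z in degrees, a list of three; "dp": the shift along the tool's x, y, z in m, a list of three; "claw": the opening, from -1 (shut) to 1 (fully open), so that 0 is half open. In form: {"rot": [[wx, wy, wz], ...], "dp": [[tx, ty, tz], ...], "claw": [claw, ...]}. A call has 1 to 20 rows; each row shifts and turns the pose as measured when the row begins, along the tool's axes as they then stand; what a row does not reach is not made up. A row lasts 1/10 s, in which the tool goes at most 50 mm and 8.59 degrees, less where a joint would pass 70% of its speed; a pose out of reach is approached as far as the arm can. A call with a gripper value outside its range is refused whole. The fingers move at their own pace and stop on an object; "squeeze" is the grip in N (left out, the last holds). Time passes only in rows, so rows that do not move let the fingers close. It gives the time, the measured TCP pose, the force and the opening at its end, in the units of the state.
- env.read_state(): the state, without advancing time (a new reading comes with each control period).
- vision.read_camera(name): name is "scene" or "top" or "wrist"; returns (picture, depth): 420x560x3 uint8, blue, green, red; 420x560 float32, m along the optical axis (not along the pixel's ray), 0 where there is no reading.
- vision.camera_model(name): a dict with "K" (3x3 intrinsics, pixels), "R" (3x3) and "t" (3): a world point X has camera coordinates R X + t. Camera axes: x right, y down, z forward; pixel columns grow to the right and rows downward; lengths in m; the calibration is good to about 2 mm. A picture is of the moment at which its call begins: read the wrist's pose just before it. camera_model takes no time and is no camera call; for the wrist camera it gives the pose at the moment of the call.
- hand_in(): hands the job in, once; it reports no verdict.
The state is a dict: "clock": time; "q": joint angles; "joint_velocities": joint speeds; "joint_efforts": joint torques, N m; "tcp_pos": TCP position; "eef_rot": TCP orientation; "ft_force": force on the tool from outside, world axes, zero at the start; "torque": the same for the moment, N m; "grip_width": opening from 0.0 (shut) to 1.0 (fully open).
Only numpy, scipy, OpenCV 4.12 (cv2) and the standard library are available. Lean on these libraries where they do the work, as an engineer would, in place of code of your own. Each camera call takes 0.05 s, during which the arm holds its last target. There are 200 camera calls.

## Working session

There is one attempt and no reset: what is moved stays moved. The work goes in short steps, Python scripts to look and compute and a tool call to move; the robot and the scene stay as the last step left them, time stands still between calls to the robot, and variables do not carry over. Pictures are saved under pics/ and viewed, about 8 in all and at most 12, crops included, and the job is handed in when it is done.

Besides the shell and the picture viewer there is one more tool, called after ">>>" in YAML: its name, and indented under it one key for each argument. play_rows: Moves the arm, as the interface text tells. Its arguments: {"type":"object","properties":{"rot":{"type":"array","items":{"type":"array","items":{"type":"number"}}},"dp":{"type":"array","items":{"type":"array","items":{"type":"number"}}},"claw":{"type":"array","items":{"type":"number"}},"squeeze":{"type":"number"}},"required":["rot","dp","claw"]}

```bash
mkdir -p pics; python3 - <<'E'
from station import env, vision
import cv2,numpy as np
s=env.read_state(); print({k:np.round(v,3).tolist() for k,v in s.items()})
for n in("scene","top"):
    im,d=vision.read_camera(n); m=vision.camera_model(n)
    cv2.imwrite(f"pics/{n}0.png",im); np.savez(f"pics/{n}0.npz",im=im,d=d,**m); print(n,m)
E
```

```text
{'clock': 0.0, 'q': [1.133, 0.131, 1.489, 0.0, 1.523, -0.085], 'joint_velocities': [0.0, -0.0, 0.0, 0.0, 0.002, 0.001], 'joint_efforts': [0.0, -55.984, -49.177, 0.077, 0.035, -0.0], 'tcp_pos': [0.207, 0.563, 0.218], 'eef_rot': [[-0.001, 0.346, 0.938], [-0.002, 0.938, -0.346], [-1.0, -0.002, -0.0]], 'ft_force': [0.033, 0.813, 0.307], 'torque': [0.014, -0.037, -0.001], 'grip_width': 1.001}
scene {'K': array([[516.51772602,   0.        , 285.23349684],
       [  0.        , 516.51772602, 201.43420759],
       [  0.        ,   0.        ,   1.        ]]), 'R': array([[-0.84162547,  0.53977469,  0.01760281],
       [ 0.29047646,  0.47991242, -0.82783301],
       [-0.45529111, -0.69161214, -0.56069836]]), 't': array([ 0.44974274, -0.08013814,  1.48087823])}
top {'K': array([[402.82806107,   0.        , 279.95071536],
       [  0.        , 402.82806107, 213.20491293],
       [  0.        ,   0.        ,   1.        ]]), 'R': array([[-0.01651366, -0.99984891, -0.00542824],
       [-0.99959277,  0.0166353 , -0.02318544],
       [ 0.02327224,  0.00504315, -0.99971644]]), 't': array([0.00678305, 0.51523076, 1.10769834])}
```

View pics/top0.png

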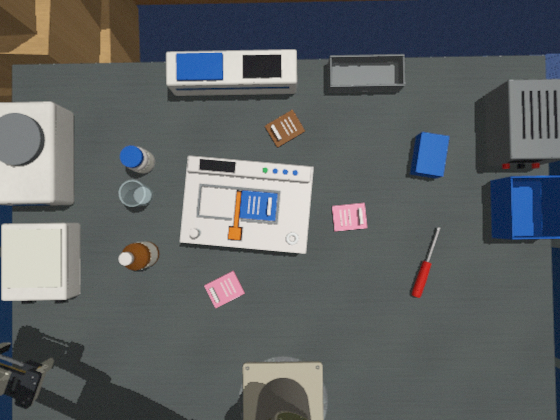

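View pics/scene0.png

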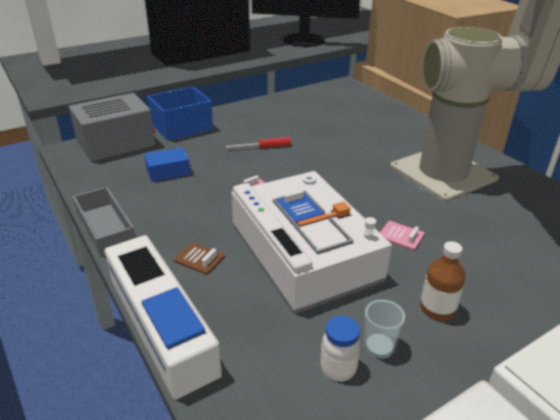

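The top view shows the photometer centred at about (247,205). The blue cover is at (260,206) with its white rib at about (269,206), the tab pad at (235,233), the vial at (194,234) and the spare ring at (292,238). These could be taken for the cover: brown plate (285,128), pink plates (349,217) and (224,289), blue panel (200,67), blue box (431,155). The choice is the blue plate on the photometer at (260,206). Next I measure it from both views.

```bash
cat > h.py <<'E'
import numpy as np,cv2
def load(n):
    z=np.load(f"pics/{n}.npz"); return z["im"],z["d"],z["K"],z["R"],z["t"]
def world(d,K,R,t):
    v,u=np.indices(d.shape); X=np.stack([(u-K[0,2])/K[0,0]*d,(v-K[1,2])/K[1,1]*d,d],-1)
    return (X-t)@R          # R^T (X-t)
def ray(u,v,z,K,R,t):       # world point on pixel ray at height z
    r=R.T@np.linalg.inv(K)@[u,v,1]; c=-R.T@t; return c+r*(z-c[2])/r[2]
E
python3 - <<'E'
from h import *
for n in("top0","scene0"):
    im,d,K,R,t=load(n); W=world(d,K,R,t); hsv=cv2.cvtColor(im,cv2.COLOR_BGR2HSV)
    roi=(abs(W[...,0]-.53)<.2)&(abs(W[...,1]-.08)<.22)&(d>0)
    deck=roi&(abs(W[...,2]-.1)<.006)
    P=W[deck]; print(n,"deck z",np.median(P[:,2]),deck.sum())
    if n=="top0":
        top=roi&(W[...,2]>.085)&(W[...,2]<.135)
        r=cv2.minAreaRect(W[top][:,:2].astype(np.float32)*1000); print("body rect",r)
    H,S,V=cv2.split(hsv)
    org=roi&(H>5)&(H<20)&(S>170)&(V>120)&(W[...,2]>.08)
    print("orange z pct",np.percentile(W[org][:,2],[5,50,95]))
    pad=org&(W[...,2]>.113); vv,uu=np.nonzero(pad); print("pad",W[pad].mean(0),pad.sum(),uu.mean(),vv.mean())
    blu=roi&(H>100)&(H<125)&(S>150)&(W[...,2]>.095)&(W[...,2]<.118)
    nl,L,st,ce=cv2.connectedComponentsWithStats(blu.astype(np.uint8))
    for i in range(1,nl):
        if st[i,4]>40: m=L==i; print("blue",st[i],ce[i],W[m].mean(0),cv2.minAreaRect(W[m][:,:2].astype(np.float32)*1000))
im=load("top0")[0][140:270,165:330]; cv2.imwrite("pics/crop1.png",cv2.resize(im,None,fx=4.5,fy=4.5,interpolation=cv2.INTER_CUBIC))
E
```

```text
top0 deck z 0.09983473789422012 7328
body rect ((536.7132568359375, 84.37089538574219), (320.8343811035156, 219.91859436035156), 83.87889862060547)
orange z pct [0.09990279 0.10775039 0.12156392]
pad [0.46457382 0.11237991 0.11930881] 136 234.05882352941177 233.3308823529412
blue [240 191  37  29 681] [257.27606461 205.33920705] [0.53364305 0.05440648 0.10764968] ((533.8990478515625, 53.02483367919922), (88.6119613647461, 66.60733032226562), 83.87001037597656)
scene0 deck z 0.10189521912575038 5461
orange z pct [0.10729085 0.11449863 0.120155  ]
pad [0.47394027 0.12449954 0.1173087 ] 39 340.97435897435895 210.7948717948718
blue [278 195  44  26 317] [299.82018927 208.12618297] [0.53797415 0.06112587 0.1099863 ] ((535.1590576171875, 55.96406555175781), (87.03665924072266, 67.76286315917969), 82.85287475585938)
```

View pics/crop1.png

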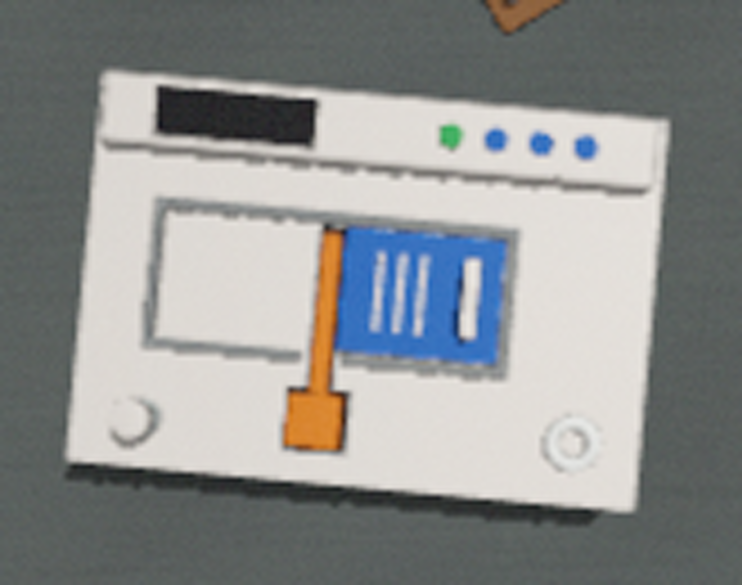

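The crop confirms the choice. The blue plate, with its rib on the right (photometer -y) side, sits under the orange bar on the instrument. The fitted body is 321x220 mm, centred at (0.537, 0.084) with yaw -6.1°. It predicts the pad and the cover within 2 mm of where I measured them. Now I move above the pad with the gripper shut.

>>> play_rows:
  rot:
    - [0,0,0]
    - [0,0,0]
    - [0,0,0]
    - [0,0,0]
    - [0,0,0]
    - [0,0,0]
    - [0,0,0]
    - [0,0,0]
    - [0,0,0]
    - [0,0,0]
    - [0,0,0]
    - [0,0,0]
  dp:
    - [0,-0.0277,0.0331]
    - [0,-0.0277,0.0331]
    - [0,-0.0277,0.0331]
    - [0,-0.0277,0.0331]
    - [0,-0.0277,0.0331]
    - [0,-0.0277,0.0331]
    - [0,-0.0277,0.0331]
    - [0,-0.0277,0.0331]
    - [0,-0.0277,0.0331]
    - [0,-0.0277,0.0331]
    - [0,-0.0277,0.0331]
    - [0,-0.0277,0.0331]
  claw: [-1,-1,-1,-1,-1,-1,-1,-1,-1,-1,-1,-1]

```text
clock: 1.3
tcp_pos: [0.4687, 0.0992, 0.2124]
eef_rot: [[-0.007, 0.336, 0.942], [-0.006, 0.942, -0.336], [-1.0, -0.008, -0.004]]
ft_force: [0.8, 0.3, 0.0]
grip_width: 0.027
```

>>> play_rows:
  rot:
    - [8.43,0,0]
    - [8.43,0,0]
    - [8.43,0,0]
    - [8.43,0,0]
    - [8.43,0,0]
    - [8.43,0,0]
    - [8.43,0,0]
    - [8.43,0,0]
    - [8.43,0,0]
    - [0,0,0]
  dp:
    - [0,0,0]
    - [0,0,0]
    - [0,0,0]
    - [0,0,0]
    - [0,0,0]
    - [0,0,0]
    - [0,0,0]
    - [0,0,0]
    - [0,0,0]
    - [0,0,0]
  claw: [-1,-1,-1,-1,-1,-1,-1,-1,-1,-1]

```text
clock: 2.3
tcp_pos: [0.4683, 0.0913, 0.2074]
eef_rot: [[-0.015, 0.992, -0.127], [-0.009, -0.127, -0.992], [-1.0, -0.014, 0.01]]
ft_force: [-0.0, -0.2, -0.1]
grip_width: 0.002
```

```bash
cat >> h.py <<'E'
O=np.array([.5367,.0844,0]); a=np.deg2rad(-6.12)
Rp=np.array([[np.cos(a),-np.sin(a),0],[np.sin(a),np.cos(a),0],[0,0,1]])
def rep(s,goal=None):   # goal in photometer frame
    print("t",s["clock"],"tcp",np.round(s["tcp_pos"],4),"in ph",np.round(Rp.T@(s["tcp_pos"]-O),4),"F",np.round(s["ft_force"],2),"\nrot in ph",np.round(Rp.T@s["eef_rot"],3).tolist())
    if goal is not None: print("dp tool",np.round(s["eef_rot"].T@(O+Rp@np.array(goal)-s["tcp_pos"]),4))
E
python3 - <<'E'
from station import env,vision
from h import *
s=env.read_state(); rep(s,[-.075,.022,.13])
m=vision.camera_model("wrist"); im,d=vision.read_camera("wrist"); np.savez("pics/w1.npz",im=im,d=d,**m)
for p in([-.075,.022,.12],[0,-.058,.126],[0,-.03,.108],[0,.117,.108]):
    c=m["R"]@(O+Rp@np.array(p))+m["t"]; q=m["K"]@c; uv=q[:2]/q[2]; print(p,uv,c[2]); cv2.drawMarker(im,tuple(int(x) for x in uv),(0,255,0),0,14,1)
cv2.imwrite("pics/w1.png",im)
W=world(d,m["K"],m["R"],m["t"]); H,S,V=cv2.split(cv2.cvtColor(im,cv2.COLOR_BGR2HSV))
pad=(H>5)&(H<20)&(S>170)&(V>100)&(W[...,2]>.116)&(d>0)
if pad.sum(): print("pad ph",Rp.T@(W[pad].mean(0)-O),pad.sum(),cv2.minAreaRect(W[pad][:,:2].astype(np.float32)*1000))
E
```

```text
t 2.3 tcp [0.4683 0.0913 0.2074] in ph [-0.0688 -0.0004  0.2074] F [-0.   -0.17 -0.13] 
rot in ph [[-0.014, 1.0, -0.02], [-0.01, -0.02, -1.0], [-1.0, -0.014, 0.01]]
dp tool [ 0.0773 -0.0056 -0.0231]
[-0.075, 0.022, 0.12] [272.70788226 180.78711287] 0.2571831173633504
[0, -0.058, 0.126] [374.22230672 284.62447299] 0.2716247253955752
[0, -0.03, 0.108] [370.60353833 241.29937758] 0.28138012834680004
[0, 0.117, 0.108] [381.12121594  36.72128056] 0.24163337523230297
pad ph [-0.07272081  0.02264336  0.1194978 ] 1622 ((466.6494445800781, 114.2050552368164), (29.779897689819336, 29.403087615966797), 84.05476379394531)
```

View pics/w1.png

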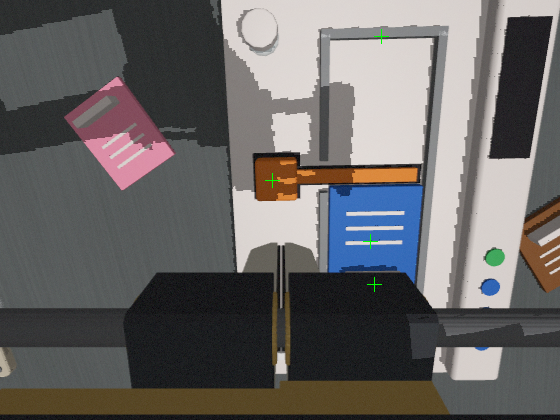

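The wrist view shows the pad at (277,178). Its depth gives (-73, 23, 119.5) mm in the photometer frame, within about 2 mm of the given position. The plate on the instrument is the blue cover at (375,235). I descend to just above the pad.

>>> play_rows:
  rot:
    - [-1.15,0.57,0.8]
    - [0,0,0]
    - [0,0,0]
    - [0,0,0]
    - [0,0,0]
  dp:
    - [0,-0.002,-0.012]
    - [0.025,-0.0024,-0.0112]
    - [0.025,0,0]
    - [0.02,0,0]
    - [0,0,0]
  claw: [-1,-1,-1,-1,-1]

```text
clock: 2.85
tcp_pos: [0.4667, 0.119, 0.136]
eef_rot: [[0.005, 0.997, -0.078], [0.003, -0.078, -0.997], [-1.0, 0.005, -0.004]]
ft_force: [-0.2, -0.4, 0.0]
grip_width: 0.001
```

```bash
python3 - <<'E'
from station import env
from h import *
rep(env.read_state(),[-.0735,.022,.112])
E
```

```text
t 2.85 tcp [0.4667 0.119  0.136 ] in ph [-0.0733  0.0269  0.136 ] F [-0.15 -0.41  0.05] 
rot in ph [[0.005, 1.0, 0.028], [0.004, 0.028, -1.0], [-1.0, 0.005, -0.004]]
dp tool [ 0.024  -0.0005  0.005 ]
```

>>> play_rows:
  rot:
    - [0.8,0,0]
    - [0,0,0]
    - [0,0,0]
    - [0,0,0]
    - [0,0,0]
    - [0,0,0]
    - [0,0,0]
  dp:
    - [0.005,0,0.004]
    - [0.005,0,0]
    - [0.002,0,0]
    - [0.002,0,0]
    - [0.002,0,0]
    - [0.002,0,0]
    - [0.001,0,0]
  claw: [-1,-1,-1,-1,-1,-1,-1]

```text
clock: 3.55
tcp_pos: [0.469, 0.1158, 0.1201]
eef_rot: [[0.012, 0.996, -0.088], [0.005, -0.088, -0.996], [-1.0, 0.011, -0.006]]
ft_force: [-1.8, -0.2, 2.5]
grip_width: 0.005
```

```bash
python3 - <<'E'
from station import env
from h import *
rep(env.read_state(),[-.0735,.022,.112])
E
```

```text
t 3.55 tcp [0.469  0.1158 0.1201] in ph [-0.0707  0.024   0.1201] F [-1.84 -0.22  2.5 ] 
rot in ph [[0.011, 1.0, 0.019], [0.006, 0.019, -1.0], [-1.0, 0.011, -0.006]]
dp tool [ 0.0081 -0.0029  0.002 ]
```

>>> play_rows:
  rot:
    - [0,-0.2,-0.4]
    - [0,0,0]
    - [0,0,0]
    - [0,0,0]
    - [0,0,0]
    - [0,0,0]
    - [0,0,0]
  dp:
    - [0.0015,-0.001,0]
    - [0.002,0,0]
    - [0.002,0,0]
    - [0.002,0,0]
    - [0.002,0,0]
    - [0.002,0,0]
    - [0.002,0,0]
  claw: [-1,-1,-1,-1,-1,-1,-1]

```text
clock: 4.25
tcp_pos: [0.469, 0.116, 0.112]
eef_rot: [[0.006, 0.996, -0.087], [0.001, -0.087, -0.996], [-1.0, 0.006, -0.002]]
ft_force: [-12.1, -1.8, 24.2]
grip_width: 0.004
```

```bash
python3 - <<'E'
from station import env
from h import *
rep(env.read_state(),[-.0735,.022,.112])
E
```

```text
t 4.25 tcp [0.469 0.116 0.112] in ph [-0.0707  0.0242  0.112 ] F [-12.1   -1.8   24.24] 
rot in ph [[0.006, 1.0, 0.019], [0.002, 0.019, -1.0], [-1.0, 0.006, -0.002]]
dp tool [ 0.     -0.0029  0.0021]
```

The tab bottomed at z = 0.112 with 24 N. I lift, then move behind the rib.

>>> play_rows:
  rot:
    - [0,0,0]
    - [0,0,0]
    - [0,0,0]
    - [1,0,0]
    - [0,0,0]
    - [0,0,0]
    - [0,0,0]
    - [0,0,0]
  dp:
    - [0,0,0]
    - [-0.02,0,0]
    - [-0.025,0,0]
    - [0,0.022,0.034]
    - [0,0.022,0.034]
    - [0,0.022,0.034]
    - [0,0.004,0.005]
    - [0,0,0]
  claw: [-1,-1,-1,-1,-1,-1,-1,-1]

```text
clock: 5.05
tcp_pos: [0.5288, 0.0002, 0.1563]
eef_rot: [[0.005, 0.995, -0.102], [0.002, -0.102, -0.995], [-1.0, 0.005, -0.003]]
ft_force: [-0.2, 0.4, 0.3]
grip_width: 0.006
```

```bash
python3 - <<'E'
from station import env,vision
from h import *
s=env.read_state(); rep(s,[0,-.088,.113])
im,d=vision.read_camera("scene"); cv2.imwrite("pics/s2.png",cv2.resize(im[130:310,200:440],None,fx=3,fy=3,interpolation=cv2.INTER_CUBIC))
E
```

```text
t 5.05 tcp [5.288e-01 2.000e-04 1.563e-01] in ph [ 0.0011 -0.0846  0.1563] F [-0.23  0.44  0.34] 
rot in ph [[0.005, 1.0, 0.005], [0.003, 0.005, -1.0], [-1.0, 0.005, -0.003]]
dp tool [ 0.0433 -0.0014  0.0036]
```

View pics/s2.png

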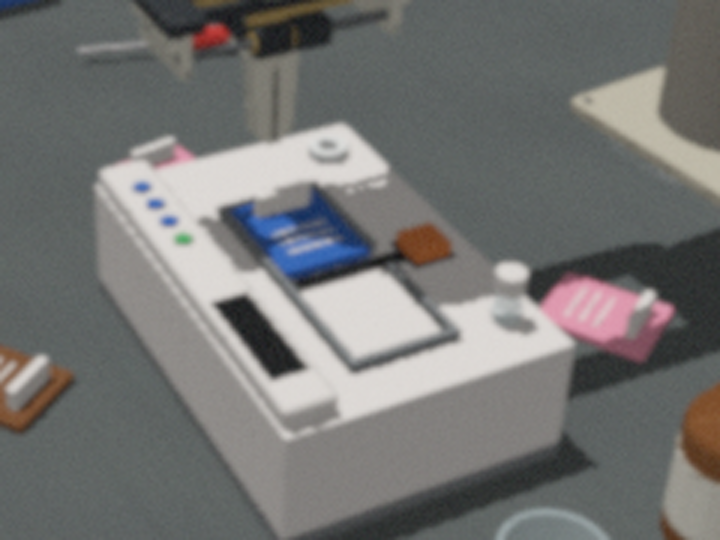

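The tab pad at (423,243) is down and the bar has sunk into a dark slot at about (350,268). The cover is still seated and the fingers hang behind the rib. I descend.

>>> play_rows:
  rot:
    - [0,0,0]
    - [0,0,0]
    - [0,0,0]
    - [0,0,0]
    - [0,0,0]
  dp:
    - [0,-0.001,0.004]
    - [0.018,0,0]
    - [0.015,0,0]
    - [0.003,0,0]
    - [0,0,0]
  claw: [-1,-1,-1,-1,-1]

```text
clock: 5.6
tcp_pos: [0.5249, 0.0009, 0.1181]
eef_rot: [[0.003, 0.995, -0.096], [0.003, -0.096, -0.995], [-1.0, 0.003, -0.004]]
ft_force: [0.6, 0.8, 0.3]
grip_width: 0.006
```

```bash
python3 - <<'E'
from station import env
from h import *
rep(env.read_state(),[0,.0185,.114])
E
```

```text
t 5.6 tcp [0.5249 0.0009 0.1181] in ph [-0.0028 -0.0843  0.1181] F [0.58 0.82 0.33] 
rot in ph [[0.003, 1.0, 0.01], [0.004, 0.01, -1.0], [-1.0, 0.003, -0.004]]
dp tool [ 0.0044  0.0039 -0.1027]
```

>>> play_rows:
  rot:
    - [0,0,0]
    - [0,0,0]
    - [0,0,0]
    - [0,0,0]
    - [0,0,0]
    - [0,0,0]
    - [0,0,0]
    - [0,0,0]
  dp:
    - [0.004,0.003,0]
    - [0,0,-0.005]
    - [0,0,-0.005]
    - [0,0,-0.005]
    - [0,0,-0.006]
    - [0,0,-0.006]
    - [0,0,-0.006]
    - [0,0,-0.006]
  claw: [-1,-1,-1,-1,-1,-1,-1,-1]

```text
clock: 6.4
tcp_pos: [0.5333, 0.0427, 0.1161]
eef_rot: [[0.006, 0.995, -0.096], [0.003, -0.096, -0.995], [-1.0, 0.005, -0.003]]
ft_force: [-0.1, -1.0, -0.5]
grip_width: 0.005
```

```bash
python3 - <<'E'
from station import env
from h import *
rep(env.read_state(),[0,.0185,.114])
E
```

```text
t 6.4 tcp [0.5333 0.0427 0.1161] in ph [ 0.001  -0.0418  0.1161] F [-0.07 -0.97 -0.49] 
rot in ph [[0.005, 1.0, 0.011], [0.003, 0.011, -1.0], [-1.0, 0.005, -0.003]]
dp tool [ 0.0023 -0.0004 -0.0603]
```

>>> play_rows:
  rot:
    - [0,0,0]
    - [0,0,0]
    - [0,0,0]
    - [0,0,0]
    - [0,0,0]
    - [0,0,0]
    - [0,0,0]
    - [0,0,0]
    - [0,0,0]
    - [0,0,0]
  dp:
    - [0.001,0,-0.006]
    - [0,0,-0.006]
    - [0,0,-0.006]
    - [0,0,-0.006]
    - [0,0,-0.006]
    - [0,0,-0.006]
    - [0,0,-0.006]
    - [0,0,-0.006]
    - [0,0,-0.004]
    - [0,0,-0.003]
  claw: [-1,-1,-1,-1,-1,-1,-1,-1,-1,-1]

```text
clock: 7.4
tcp_pos: [0.5391, 0.1029, 0.1153]
eef_rot: [[0.006, 0.995, -0.095], [0.003, -0.095, -0.995], [-1.0, 0.006, -0.003]]
ft_force: [-0.5, -1.4, -1.0]
grip_width: 0.003
```

```bash
python3 - <<'E'
from station import env,vision
from h import *
rep(env.read_state(),[0,.0185,.114])
im,d=vision.read_camera("scene"); cv2.imwrite("pics/s3.png",cv2.resize(im[130:310,200:440],None,fx=3,fy=3,interpolation=cv2.INTER_CUBIC))
E
```

```text
t 7.4 tcp [0.5391 0.1029 0.1153] in ph [0.0004 0.0186 0.1153] F [-0.46 -1.43 -1.03] 
rot in ph [[0.006, 1.0, 0.011], [0.003, 0.011, -1.0], [-1.0, 0.006, -0.003]]
dp tool [ 0.0013 -0.0004  0.0001]
```

View pics/s3.png

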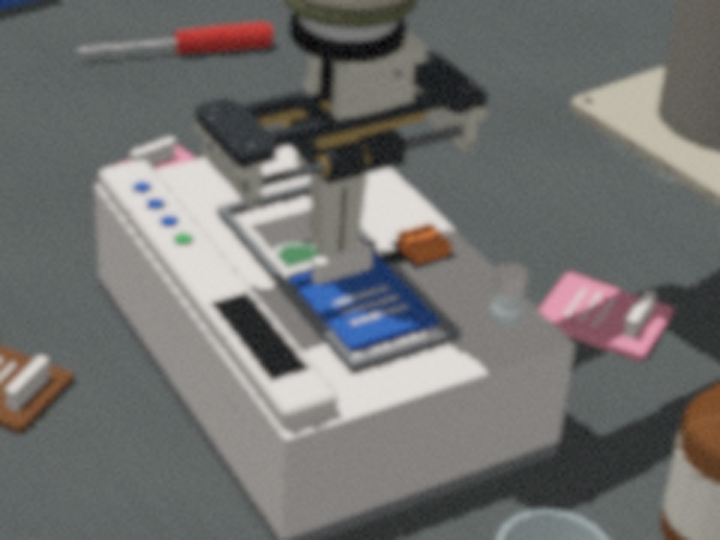

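The cover now lies near the end stop, with its front edge at about (350,345) in the crop. The filter well with its green filter at (297,254) is open. I back off, rise and move aside.

>>> play_rows:
  rot:
    - [0,0,0]
    - [0,0,0]
    - [0,0,0]
    - [0,0,0]
    - [0,0,0]
    - [0,0,0]
    - [0,0,0]
    - [0,0,0]
    - [0,0,0]
    - [0,0,0]
    - [0,0,0]
    - [0,0,0]
    - [0,0,0]
  dp:
    - [0,0,0.008]
    - [0,0,0.01]
    - [-0.02,0,0]
    - [-0.04,0,0]
    - [-0.04,0,0]
    - [-0.02,0,0.04]
    - [0,0,0.04]
    - [0,0,0.04]
    - [0,0,0.04]
    - [0,0,0.04]
    - [0,0,0.04]
    - [0,0,0.02]
    - [0,0,0]
  claw: [-1,-1,-1,-1,-1,-1,-1,-1,-1,-1,-1,-1,-1]

```text
clock: 8.75
tcp_pos: [0.5061, -0.1947, 0.24]
eef_rot: [[0.007, 0.995, -0.099], [-0.001, -0.099, -0.995], [-1.0, 0.007, 0.0]]
ft_force: [-0.6, 0.4, -0.5]
grip_width: 0.007
```

```bash
python3 - <<'E'
from station import env,vision
from h import *
s=env.read_state(); rep(s)
im,d=vision.read_camera("top"); m=vision.camera_model("top"); W=world(d,m["K"],m["R"],m["t"]); P=(W-O)@Rp
H,S,V=cv2.split(cv2.cvtColor(im,cv2.COLOR_BGR2HSV)); roi=(abs(P[...,0])<.1)&(abs(P[...,1])<.15)&(d>0)
b=roi&(H>100)&(H<125)&(S>150)&(abs(P[...,0])<.05)&(P[...,2]>.09); q=P[b]
print("blue ph y,x range",np.percentile(q,[1,50,99],axis=0),cv2.minAreaRect(q[:,:2].astype(np.float32)*1000))
o=roi&(H>3)&(H<22)&(S>150)&(P[...,0]<-.05); print("pad",np.median(P[o],0),o.sum())
im0=load("top0")[0]; cv2.imwrite("pics/t4.png",np.vstack([cv2.resize(i[100:280,100:480],None,fx=2,fy=1.6) for i in(im0,im)]))
E
```

```text
t 8.75 tcp [ 0.5061 -0.1947  0.24  ] in ph [-0.0006 -0.2808  0.24  ] F [-0.56  0.39 -0.49] 
rot in ph [[0.007, 1.0, 0.008], [-0.0, 0.008, -1.0], [-1.0, 0.007, 0.0]]
blue ph y,x range [[-0.03339542  0.01535344  0.10277889]
 [-0.00061125  0.0553892   0.10791495]
 [ 0.03283268  0.10197503  0.11184523]] ((-0.5849456787109375, 58.6536865234375), (68.17882537841797, 87.69622039794922), 0.6070815324783325)
pad [-0.07309746  0.01892512  0.11121502] 153
```

View pics/t4.png

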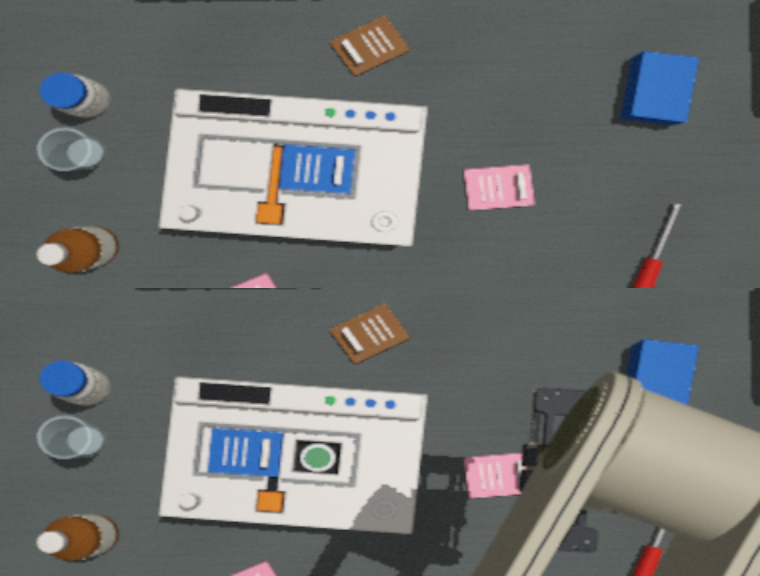

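The final top view (lower half of the picture) shows the cover at (242,452), flat between the rails at photometer y ≈ 58 mm. The well at (318,457) is completely open, the tab is down (pad at 111 mm), and nothing else has moved. The hand is clear.

```bash
python3 -c "
from station import hand_in; print(hand_in())"
```

```text
the job is handed in; nothing more can be done
None
```

The tab is down, the cover is off the filter well, and the job is handed in at about 9 s on the robot's clock; no verdict was reported.

I pressed the tab with the shut fingers until it bottomed at z = 0.112 m with 24 N. I then pushed the cover about 88 mm by its rib with roughly 1.5 N, and retreated.

Last checks, from the top camera:
- **Cover:** its centre is at photometer y ≈ 58 mm (limits 43 to 77) and x ≈ -0.6 mm. Its top is at 108 mm, so it lies flat on the deck.
- **Tab:** the pad reads 111 mm against a nominal 112 mm, so it is still fully down.
- **Surroundings:** the vial, reagent, beaker and wash jar look unmoved. The arm partly hid the filter box and driver in this view, and its shadow lay over the spare ring. The hand never came down near any of these three.
- **Hand:** the tip is about 120 mm beyond the instrument's right edge at 0.24 m height, touching nothing.

The measurements disagreed in two places. The pad's x position differed by about 2 mm between the wrist camera and the model. The first scene-camera estimate of the pad was off by about 15 mm, on only 39 pixels, so I did not use it.

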